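# Turn a screw eye home with a bar through its loop

### The job

Screw the steel eye in the timber block home: pick up the blue-handled turning bar, slide its pointed shaft through the loop, and with it turn the eye clockwise (seen from above) until it stops, the loop then standing in line with the block. Then let go of the bar; it may stay in the loop. Do not turn the eye with the fingers, and leave the red screwdriver where it lies.

Things in the scene. Friction and masses are not known exactly. Their poses are not given: they have to be found in the camera images.
- turning_bar: Loose bar, 0.2 kg, point away from the robot: square blue handle (24 wide, 22 high, x -40 to +40 mm), 21 mm collar to x 44, round steel shaft 16 mm thick to x 105, tapering to a 5 mm point at x 130. Origin: centre of the handle's underside, on the bench at the start; x runs to the point, z up. Centre line at z 11 mm. Balances near x +13; grip the handle from above.
- eye_hole (a point): Centre of the loop's hole, on the eye's upright turning axis, 67 mm above the bench. Hole level along x (at home: away from the robot, square to the block's long side), z up; upright oval 26 wide, 36 high. Steel loop 22 thick along x, 44 wide, top at 94 mm. Stands mid on a fixed timber block 56x112x34 mm. The shaft swings about 20 degrees in the hole before the eye follows.
- screw_eye (a joint): Angle of the steel screw eye about its upright axis (rad): grows clockwise seen from above, starts at -0.95 to -0.65; 0 is home, at a firm stop, loop in line with the block's long side. Friction about 0.15 N m, no spring: stays where left; does not sink as it turns.
- screwdriver_red: A loose red-handled screwdriver, 225 mm long, lying beside the turning bar: a bystander, to be left alone. Origin at the middle of its length on its underside; y points to the handle's end.

How it is judged:
On the way, in this order (a step that is already met when the one before it is completed fails the run):
1. the turning bar's shaft is through the loop, before the eye is home (x of eye_hole in the frame of turning_bar between 0.04 and 0.115 m and y of eye_hole in the frame of turning_bar between -0.02 and 0.02 m and z of eye_hole in the frame of turning_bar between -0.012 and 0.034 m and value of joint screw_eye below -0.4 rad), for 0.2 s.
2. the eye is home while the shaft is through the loop (x of eye_hole in the frame of turning_bar between 0.04 and 0.125 m and y of eye_hole in the frame of turning_bar between -0.025 and 0.025 m and z of eye_hole in the frame of turning_bar between -0.015 and 0.037 m and value of joint screw_eye above -0.2 rad), for 0.1 s.
At the end, for the whole second after the job is handed in: The screw eye is home (within 0.2 rad of its stop), and the bar is at rest, hanging in the loop or lying on the bench (value of joint screw_eye above -0.2 rad and height (world z) of turning_bar between -0.02 and 0.08 m and linear speed of turning_bar below 0.05 m/s); the robot touches nothing.
It fails at once if the eye is pushed with the fingers (over 4 N) (contact force between the fingers and screw_eye above 4 N).
It fails at once if the red screwdriver is moved by more than 40 mm (distance of screwdriver_red from where it was at the start of the episode above 0.04 m).
It also fails if it takes over 51 s, if anything falls off the work surface, if the arm or the gripper's body presses on something with over 40 N, if the wrist force passes 120 N, or if a joint passes its speed limit or range.

### The arm

A 6-joint arm with a two-finger parallel gripper is mounted at the origin on a cart in front of the work surface, level with it; the furniture and walls round the work are solid. World frame = base frame: x ahead of the robot, y to its left, z up, the work surface at z = 0. Lengths are in m, angles in rad, forces in N, time in s.
With the tool pointing down it reaches from about 0.375 to 0.9 m from the base axis. Payload 3.1 kg.
Tool frame: the origin (TCP) lies between the finger pads; the fingertips stand 11 mm ahead of it and the grasp point (between the pads) lies 8 mm behind it; z points along the fingers, y is the line along which they close (so a half turn about z gives the same grasp; the last joint's range is limited). The gripper opens to 87 mm and grips with 3 to 60 N. Pads are 19 mm wide; open, the fingers measure 117 mm over their backs; the gripper's body (75 mm by 190 mm) begins 51 mm behind the grasp point.
Start: joints at [-1.413, 0.527, 1.433, -0, 1.181, -0.178], TCP at [0.206, -0.59, 0.234] pointing down, gripper open.
Joint ranges: [-3.08, 3.08], [-0.75, 2.2], [0.22, 2.44], [-1.43, 4.57], [0, 2.65], [-2.85, 2.85]. Speed limits (rad/s): [2.79, 2.79, 3.14, 3.14, 3.14, 3.14].

### API

Orientations are given as a unit quaternion [x, y, z, w].
In Python, from rig import robot gives the robot as it stands.
- The arm moves only by the tool move_arm, never from a script. Its argument "moves" is text: rows parted by semicolons, each of 7 numbers parted by spaces: the shift along the tool's x, y, z in units of 100 mm (1.0 is 100 mm), then the turn, a rotation vector about the tool's x, y, z in units of 90 degrees (1.0 is 90 degrees), then the opening, from 0 (shut) to 1 (fully open). A call has 1 to 12 rows; each row is the pose to reach, as a shift and turn from the pose commanded when the call began, along the tool's axes at that moment; what a row does not reach only later rows make up. A row lasts 1/10 s, in which the tool goes at most 50 mm and 8.59 degrees, less where a joint would pass 70% of its speed; a pose out of reach is approached as far as the arm can. A call with a number of a shift or a turn outside -1 to 1 is refused whole. A call with a gripper value outside its range is refused whole. The fingers move at their own pace and stop on an object; "squeeze" is the grip in N (left out, the last holds). Time passes only in rows, so rows that repeat a pose let the fingers close. It gives the time, the measured TCP pose, the force, the opening and the grip force at its end, in the units of the state.
- robot.get_obs(): the state, without advancing time (a new reading comes with each control period).
- robot.camera(name): name is "scene" or "top"; returns a dict with "image" (480x640x3 uint8, red, green, blue), "intrinsics" (3x3 intrinsics, pixels), "dist_coeffs" ([k1, k2, p1, p2, k3] as OpenCV has them; the pictures are not rectified), "extrinsics" (4x4, takes a point from world to camera coordinates). Camera axes: x right, y up, looking along -z (the intrinsics and any distortion apply to the point x, -y, -z); pixel columns grow to the right and rows downward; lengths in m; the calibration is good to about 2 mm. A picture is of the moment at which its call begins. There is no depth.
- robot.hand_in(): hands the job in; it is judged then, once.
The state is a dict: "time": time; "q": joint angles; "joint_velocities": joint speeds; "joint_torque": joint torques, N m; "position": TCP position; "tool_rot": TCP orientation; "ft_force": force on the tool from outside, world axes, zero at the start; "moment": the same for the moment, N m; "grip_width": finger opening in m; "grip_force": force on a finger pad.
Only numpy, scipy, OpenCV 4.12 (cv2) and the standard library are available. Lean on these libraries where they do the work, as an engineer would, in place of code of your own. Each camera call takes 0.05 s, during which the arm holds its last target. There are 200 camera calls.

## Working session

There is one attempt and no reset: what is moved stays moved. The work goes in short steps, Python scripts to look and compute and a tool call to move; the robot and the scene stay as the last step left them, time stands still between calls to the robot, and variables do not carry over. Pictures are saved under pics/ and viewed, at most 10 in all, crops included, and the job is handed in when it is done.

Besides the shell and the picture viewer there is one more tool, called by a JSON object that holds its "name" and its "arguments", one argument or row to a line. move_arm: Moves the arm, as the interface text tells. Shifts and turns lie within -1 to 1; 1 stands for 100 mm of shift or 90 degrees of turn. Its arguments: {"type":"object","properties":{"moves":{"type":"string"},"squeeze":{"type":"number"}},"required":["moves"]}

```bash
mkdir -p pics; ls; cat > h.py <<'E'
import numpy as np, cv2
from rig import robot
def look(n,save=None):
    c=robot.camera(n)
    if save: cv2.imwrite('pics/'+save,c['image'][:,:,::-1])
    return c
def ray(c,uv):
    p=cv2.undistortPoints(np.array([[uv]],float),np.array(c['intrinsics']),np.array(c['dist_coeffs']))[0,0]
    E=np.array(c['extrinsics']);R=E[:3,:3];o=-R.T@E[:3,3]
    return o,R.T@np.array([p[0],-p[1],-1.])
def plane(c,uv,z):
    o,d=ray(c,uv);return o+d*(z-o[2])/d[2]
def proj(c,P):
    E=np.array(c['extrinsics']);q=(E[:3,:3]@np.array(P).T).T+E[:3,3] if 0 else np.array(P)@E[:3,:3].T+E[:3,3]
    q=q*[1,-1,-1]
    return cv2.projectPoints(q,np.zeros(3),np.zeros(3),np.array(c['intrinsics']),np.array(c['dist_coeffs']))[0][:,0]
E
python3 - <<'E'
from h import *
for n in('scene','top'):
    c=look(n,n+'0.png');np.save(n+'.npy',c,allow_pickle=True)
o=robot.get_obs();print(o['time'],o['position'],o['tool_rot'],o['grip_width'])
E
```

```text
pics
0.1 [ 0.20588297 -0.5894662   0.23269896] [ 9.85940258e-01  1.67095523e-01  1.08616533e-05 -9.45023552e-04] 0.08685753041079708
```

View pics/scene0.png

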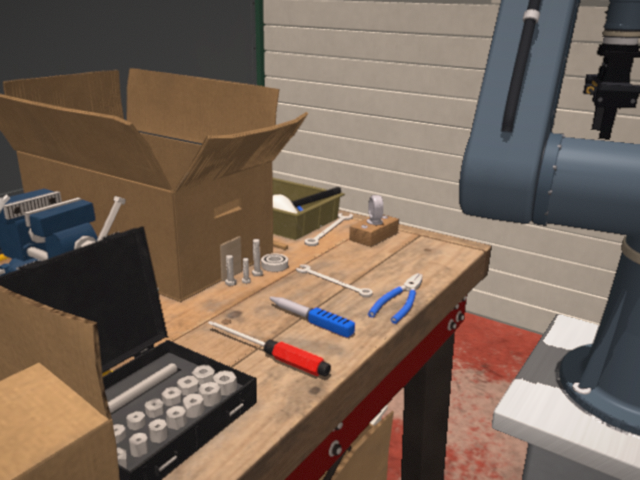

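View pics/top0.png

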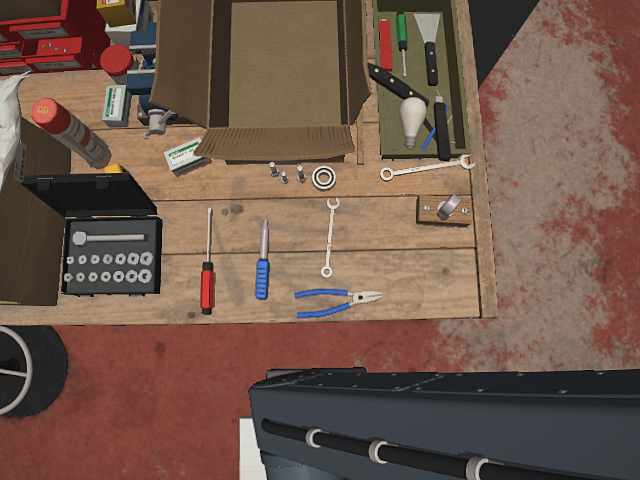

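The scene view shows the bar (blue handle about 330,320; point about 275,300) and the eye on its block at about (375,215). In the top view the bar's handle is at (262,280) and its point at (265,220), the eye is at (448,207), and the red driver is at (207,260).

```bash
python3 - <<'E'
from h import *
T=np.load('top.npy',allow_pickle=True).item();S=np.load('scene.npy',allow_pickle=True).item()
def blue(c,x0,x1,y0,y1):
    h=cv2.cvtColor(c['image'],cv2.COLOR_RGB2HSV);m=cv2.inRange(h,(98,120,50),(125,255,255))
    k=np.zeros_like(m);k[y0:y1,x0:x1]=m[y0:y1,x0:x1];return k
m=blue(T,245,280,240,310);p=cv2.findNonZero(m)
r=cv2.minAreaRect(p);b=cv2.boxPoints(r)
print('top box',r); P=np.array([plane(T,q,.018) for q in b]);print(P.round(4), P.mean(0))
print('tip',plane(T,(265,219),.011), 'block top corners')
for q in [(418,196),(467,196),(471,224),(419,223)]: print(q,plane(T,q,.034).round(4))
o,_=ray(T,(1,1));print('topcam',o)
o,_=ray(S,(1,1));print('scenecam',o)
a=cv2.resize(T['image'][180:240,405:485],None,fx=7,fy=7,interpolation=3)
b=cv2.resize(S['image'][180:255,340:410],None,fx=5.6,fy=5.6,interpolation=3)
b=b[:420,:240]
H=np.zeros((420,800,3),np.uint8);H[:,:560]=a;H[:b.shape[0],560:560+b.shape[1]]=b
cv2.imwrite('pics/c1.png',H[:,:,::-1])
E
```

```text
top box ((261.7506408691406, 278.987548828125), (11.285901069641113, 38.35209274291992), 2.862405300140381)
[[0.392  0.1222 0.018 ]
 [0.4713 0.1181 0.018 ]
 [0.4697 0.0946 0.018 ]
 [0.3904 0.099  0.018 ]] [0.43087491 0.10849882 0.018     ]
tip [0.55875809 0.10205852 0.011     ] block top corners
(418, 196) [ 0.5969 -0.2223  0.034 ]
(467, 196) [ 0.5953 -0.3277  0.034 ]
(471, 224) [ 0.5346 -0.3314  0.034 ]
(419, 223) [ 0.5388 -0.221   0.034 ]
topcam [ 3.46704457e-01 -9.22112459e-04  9.95154093e-01]
scenecam [-0.0122444   0.82094412  0.49189165]
```

View pics/c1.png

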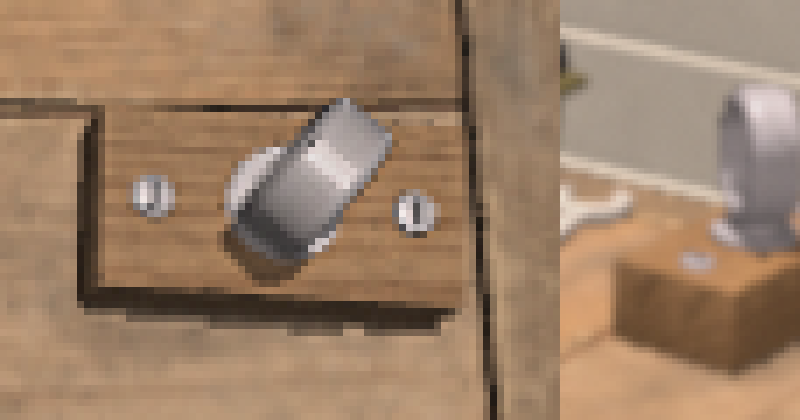

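The crop shows the block's screws at crop (153,196) and (416,212). The loop's long side runs up and to the right at about 48°, so the hole axis points up and to the left, about 48° anticlockwise of straight ahead.

```bash
cat >> h.py <<'E'
from scipy.spatial.transform import Rotation as Ro
def plan(pos,yaw):
    "shift(100mm) and turn(90deg) in tool axes from present pose to pos, tool down with x at yaw(deg)"
    o=robot.get_obs();R=Ro.from_quat(o['tool_rot'])
    d=R.inv().apply(np.array(pos)-o['position'])*10
    G=Ro.from_euler('z',yaw,degrees=True)*Ro.from_euler('x',180,degrees=True)
    t=(R.inv()*G).as_rotvec()/(np.pi/2)
    print('t',o['time'],'pos',np.round(o['position'],4),'yaw',np.degrees(np.arctan2(*R.as_matrix()[1::-1,0])).round(1),'q',np.round(o['q'],2),'w',round(o['grip_width'],4))
    print('plan',d.round(3),t.round(3))
E
python3 - <<'E'
from h import *
T=np.load('top.npy',allow_pickle=True).item();S=np.load('scene.npy',allow_pickle=True).item()
a=plane(T,(405+153/7,180+196/7),.035);b=plane(T,(405+416/7,180+212/7),.035)
e=(a+b)/2;print('screws',a,b,'mid',e,'yaw',np.degrees(np.arctan2(a[0]-b[0],a[1]-b[1])))
c=np.array([plane(T,q,.034) for q in [(418,196),(467,196),(471,224),(419,223)]]).mean(0);print('corners mid',c)
for z in (.04,.067,.094): print(z,proj(T,[[e[0],e[1],z]])[0],proj(S,[[e[0],e[1],z]])[0])
P=[[e[0],e[1],.067]]
# loop ends for yaw guess, crop pixels
for y in (40,48,56):
    n=np.array([np.cos(np.radians(y)),np.sin(np.radians(y)),0]);l=np.array([-n[1],n[0],0])
    pts=np.array([[e[0],e[1],.067]+s*22*l*1e-3+t*11*n*1e-3 for s in(-1,1) for t in (-1,1)])
    print(y,((proj(T,pts)-[405,180])*7).round(0).tolist())
plan((.36,-.45,.2),-2.9);plan((.45,-.3,.2),-2.9);plan((.441,.108,.12),-2.9)
E
```

```text
screws [ 0.57036801 -0.23932582  0.035     ] [ 0.56406858 -0.31929313  0.035     ] mid [ 0.56721829 -0.27930947  0.035     ] yaw 4.504176962311895
corners mid [ 0.56637782 -0.27560436  0.034     ]
0.04 [446.34408945 208.5940299 ] [375.65935491 219.28768279]
0.067 [449.9239766  205.54807918] [376.36963921 207.55425302]
0.094 [453.7022088  202.33164103] [377.09386007 195.62457551]
40 [[393.0, 158.0], [342.0, 103.0], [287.0, 255.0], [235.0, 199.0]]
48 [[389.0, 148.0], [331.0, 100.0], [298.0, 259.0], [239.0, 210.0]]
56 [[383.0, 137.0], [319.0, 97.0], [310.0, 261.0], [245.0, 221.0]]
t 0.1 pos [ 0.2059 -0.5895  0.2327] yaw 19.2 q [-1.41  0.53  1.43  0.    1.18 -0.18] w 0.0869
plan [ 1.915 -0.808  0.329] [-0.001  0.     0.246]
t 0.1 pos [ 0.2059 -0.5895  0.2327] yaw 19.2 q [-1.41  0.53  1.43  0.    1.18 -0.18] w 0.0869
plan [ 3.259 -1.928  0.332] [-0.001  0.     0.246]
t 0.1 pos [ 0.2059 -0.5895  0.2327] yaw 19.2 q [-1.41  0.53  1.43  0.    1.18 -0.18] w 0.0869
plan [ 4.518 -5.808  1.139] [-0.001  0.     0.246]
```

{"name": "move_arm", "arguments": {
  "moves": "0.33 -0.27 0 0 0 0.08 1; 0.66 -0.53 0.1 0 0 0.16 1; 1 -0.8 0.2 0 0 0.246 1; 1 -0.8 0.3 0 0 0.246 1",
  "squeeze": 30
}}

```text
time: 0.5
position: [0.2757, -0.4754, 0.2026]
tool_rot: [1.0, -0.024, -0.0, -0.003]
ft_force: [-0.8, 0.1, -0.0]
grip_width: 0.0871
grip_force: 0.0
```

{"name": "move_arm", "arguments": {
  "moves": "0.35 -0.35 0 0 0 0 1; 0.7 -0.7 0 0 0 0 1; 1 -1 0 0 0 0 1"
}}

```text
time: 0.8
position: [0.3798, -0.3859, 0.2031]
tool_rot: [1.0, -0.025, -0.0, -0.0]
ft_force: [0.4, -0.2, 0.2]
grip_width: 0.0872
grip_force: 0.0
```

{"name": "move_arm", "arguments": {
  "moves": "0.2 -0.35 0 0 0 0 1; 0.4 -0.7 0 0 0 0 1; 0.6 -1 0 0 0 0 1"
}}

```text
time: 1.1
position: [0.4445, -0.2886, 0.2031]
tool_rot: [1.0, -0.025, -0.0, -0.0]
ft_force: [0.2, 0.5, 0.5]
grip_width: 0.0874
grip_force: 0.0
```

{"name": "move_arm", "arguments": {
  "moves": "0 -0.35 0 0 0 0 1; 0 -0.7 0 0 0 0 1; 0 -1 0 0 0 0 1"
}}

```text
time: 1.4
position: [0.4489, -0.1888, 0.2032]
tool_rot: [1.0, -0.025, -0.0, -0.0]
ft_force: [0.4, -0.9, -0.4]
grip_width: 0.0866
grip_force: 0.0
```

{"name": "move_arm", "arguments": {
  "moves": "0 -0.35 0 0 0 0 1; 0 -0.7 0 0 0 0 1; 0 -1 0 0 0 0 1"
}}

```text
time: 1.7
position: [0.454, -0.0891, 0.2033]
tool_rot: [1.0, -0.025, -0.0, -0.0]
ft_force: [0.2, -0.6, -0.1]
grip_width: 0.0873
grip_force: 0.0
```

{"name": "move_arm", "arguments": {
  "moves": "0 -0.35 0 0 0 0 1; 0 -0.7 0 0 0 0 1; 0 -1 0 0 0 0 1; 0 -1 0 0 0 0 1"
}}

```text
time: 2.1
position: [0.4588, 0.0121, 0.2033]
tool_rot: [1.0, -0.023, -0.0, -0.0]
ft_force: [-0.4, -1.5, 0.2]
grip_width: 0.087
grip_force: 0.0
```

```bash
python3 -c "
from h import *
plan((.441,.108,.1),-2.9);plan((.441,.108,.014),-2.9)"
```

```text
t 2.1 pos [0.4588 0.0121 0.2033] yaw -2.6 q [-0.22  0.35  1.87  0.    0.92  1.4 ] w 0.087
plan [-0.22  -0.949  1.034] [-0.     0.001  0.003]
t 2.1 pos [0.4588 0.0121 0.2033] yaw -2.6 q [-0.22  0.35  1.87  0.    0.92  1.4 ] w 0.087
plan [-0.219 -0.948  1.894] [-0.     0.001  0.003]
```

{"name": "move_arm", "arguments": {
  "moves": "-0.1 -0.35 0.2 0 0 0 1; -0.22 -0.7 0.5 0 0 0 1; -0.22 -0.95 0.8 0 0 0 1; -0.22 -0.95 1 0 0 0 1; -0.22 -0.95 1 0 0 0 1"
}}

```text
time: 2.6
position: [0.4407, 0.1053, 0.1013]
tool_rot: [1.0, -0.025, -0.003, 0.0]
ft_force: [0.3, -1.3, 0.9]
grip_width: 0.0869
grip_force: 0.0
```

```bash
python3 -c "
from h import *
plan((.441,.108,.014),-2.9)"
```

```text
t 2.6 pos [0.4407 0.1053 0.1013] yaw -2.8 q [-0.01  0.54  1.97 -0.    0.64  1.61] w 0.0869
plan [ 0.006 -0.028  0.873] [0.    0.003 0.001]
```

{"name": "move_arm", "arguments": {
  "moves": "0 0 0.35 0 0 0 1; 0 0 0.65 0 0 0 1; 0 0 0.8 0 0 0 1; 0 0 0.87 0 0 0 1; 0 0 0.87 0 0 0 1; 0 0 0.87 0 0 0 0.1; 0 0 0.87 0 0 0 0.1; 0 0 0.87 0 0 0 0.1; 0 0 0.87 0 0 0 0.1; 0 0 0.87 0 0 0 0.1; 0 0 0.87 0 0 0 0.1; 0 0 0.87 0 0 0 0.1",
  "squeeze": 45
}}

```text
time: 3.8
position: [0.4419, 0.1057, 0.0166]
tool_rot: [1.0, -0.025, 0.0, -0.0]
ft_force: [-0.5, -0.2, -0.4]
grip_width: 0.0393
grip_force: 0.0
```

{"name": "move_arm", "arguments": {
  "moves": "0 0 0.025 0 0 0 0.4; 0 0 0.025 0 0 0 0.1; 0 0 0.025 0 0 0 0; 0 0 0.025 0 0 0 0; 0 0 0.025 0 0 0 0; 0 0 0.025 0 0 0 0; 0 0 0.025 0 0 0 0",
  "squeeze": 45
}}

```text
time: 4.5
position: [0.4419, 0.1056, 0.014]
tool_rot: [1.0, -0.025, -0.0, -0.0]
ft_force: [-0.3, 0.3, -1.7]
grip_width: 0.0235
grip_force: 45.0
```

{"name": "move_arm", "arguments": {
  "moves": "0 0 -0.1 0 0 0 0; 0 0 -0.35 0 0 0 0; 0 0 -0.7 0 0 0 0; 0 0.2 -1 0 0 0 0; 0.05 0.5 -1 0 0 0 0; 0.1 0.8 -1 0 0 0 0; 0.1 1 -1 0 0 0 0"
}}

```text
time: 5.2
position: [0.448, 0.0036, 0.1153]
tool_rot: [1.0, -0.026, 0.002, 0.0]
ft_force: [0.2, 0.2, -1.4]
grip_width: 0.0234
grip_force: 45.0
```

{"name": "move_arm", "arguments": {
  "moves": "0 0.3 -0.2 0 0 0 0; 0 0.6 -0.4 0 0 0 0; 0 1 -0.6 0 0 0 0"
}}

```text
time: 5.5
position: [0.4407, -0.0947, 0.1752]
tool_rot: [1.0, -0.025, -0.0, -0.0]
ft_force: [0.3, -0.3, -1.7]
grip_width: 0.0237
grip_force: 45.0
```

{"name": "move_arm", "arguments": {
  "moves": "0 0.3 0 0 0 0 0; 0 0.6 0 0 0 0 0; 0 1 0 0 0 0 0"
}}

```text
time: 5.8
position: [0.4357, -0.1945, 0.1749]
tool_rot: [1.0, -0.025, -0.0, -0.0]
ft_force: [0.5, -0.2, -1.9]
grip_width: 0.0239
grip_force: 45.0
```

{"name": "move_arm", "arguments": {
  "moves": "0 0.25 0 0 0 -0.07 0; 0 0.5 0 0 0 -0.14 0; 0 0.75 0 0 0 -0.21 0; 0 1 0 0 0 -0.28 0; 0 1 0 0 0 -0.35 0; 0 1 0 0 0 -0.42 0; 0 1 0 0 0 -0.49 0; 0 1 0 0 0 -0.54 0; 0 1 0 0 0 -0.54 0"
}}

```text
time: 6.7
position: [0.4312, -0.2938, 0.1745]
tool_rot: [0.922, 0.388, -0.0, -0.0]
ft_force: [0.4, 0.4, -2.2]
grip_width: 0.0235
grip_force: 45.0
```

```bash
python3 -c "
from h import *
plan((.470,-.378,.12),46)
plan((.470,-.378,.07),46)"
```

```text
t 6.7 pos [ 0.4312 -0.2938  0.1745] yaw 45.7 q [-0.81  0.47  1.75  0.    0.92 -0.04] w 0.0235
plan [-0.331  0.866  0.545] [-0.    -0.    -0.003]
t 6.7 pos [ 0.4312 -0.2938  0.1745] yaw 45.7 q [-0.81  0.47  1.75  0.    0.92 -0.04] w 0.0235
plan [-0.331  0.866  1.045] [-0.    -0.    -0.003]
```

{"name": "move_arm", "arguments": {
  "moves": "-0.2 0.3 0 0 0 0 0; -0.43 0.6 0 0 0 0 0; -0.43 0.87 0 0 0 0 0; -0.43 0.87 0.3 0 0 0 0; -0.43 0.87 0.65 0 0 0 0; -0.43 0.87 1 0 0 0 0; -0.43 0.87 1 0 0 0 0; -0.43 0.87 1 0 0 0 0"
}}

```text
time: 7.5
position: [0.4637, -0.3855, 0.0741]
tool_rot: [0.922, 0.388, -0.0, -0.001]
ft_force: [-0.2, 0.3, -0.8]
grip_width: 0.0239
grip_force: 45.0
```

```bash
python3 - <<'E'
from h import *
c=look('top');s=look('scene');np.save('top1.npy',c,allow_pickle=True);np.save('scene1.npy',s,allow_pickle=True)
plan((.470,-.378,.07),46)
a=cv2.resize(c['image'][170:270,400:500],None,fx=4,fy=4,interpolation=3)
b=cv2.resize(s['image'][165:245,345:425],None,fx=5,fy=5,interpolation=3)
cv2.imwrite('pics/c2.png',np.hstack([a,b])[:,:,::-1])
E
```

```text
t 7.6 pos [ 0.4649 -0.3869  0.0761] yaw 45.7 q [-0.88  0.71  1.61  0.    0.82 -0.11] w 0.0236
plan [ 0.099 -0.026  0.061] [ 0.002  0.    -0.004]
```

View pics/c2.png

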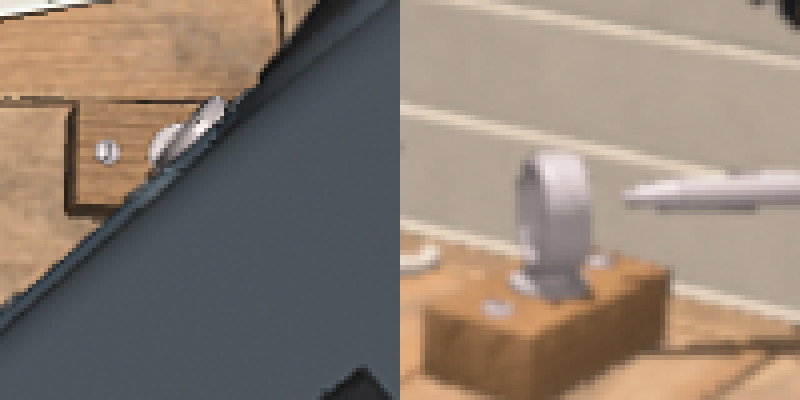

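The top view is blocked by the arm. In the scene crop the bar is level, with its point at about (389.6,203.6) and the loop centre at about (376,208), close to where I predicted.

```bash
python3 - <<'E'
from h import *
s=np.load('scene1.npy',allow_pickle=True).item()
y=np.radians(45.7);n=np.array([np.cos(y),np.sin(y),0]);l=np.array([-n[1],n[0],0])
o=robot.get_obs();t=np.array(o['position']);
for d in (.119,.1,.08): print(d,proj(s,[t+n*d-[0,0,.003]])[0], t+n*d)
e=np.array([.567,-.278,.067])
print('TCP rel eye along,lat',(t-e)@n,(t-e)@l, 'loop',proj(s,[e,e+[0,0,.027]]))
E
```

```text
0.119 [389.3005561  203.93985982] [ 0.54804974 -0.3017692   0.07608185]
0.1 [397.6481175  203.52067761] [ 0.53477985 -0.31536736  0.07608185]
0.08 [406.38737957 203.08094334] [ 0.52081154 -0.32968121  0.07608185]
TCP rel eye along,lat -0.14924659475298568 -0.0030382033810733094 loop [[376.16462801 207.73282263]
 [376.88773231 195.79439878]]
```

{"name": "move_arm", "arguments": {
  "moves": "0 -0.03 0.06 0 0 0 0; 0 -0.03 0.06 0 0 0 0; 0.15 -0.03 0.06 0 0 0 0; 0.25 -0.03 0.06 0 0 0 0; 0.35 -0.03 0.06 0 0 0 0; 0.45 -0.03 0.06 0 0 0 0; 0.45 -0.03 0.06 0 0 0 0"
}}

```text
time: 8.3
position: [0.4944, -0.35, 0.068]
tool_rot: [0.921, 0.389, 0.0, -0.0]
ft_force: [0.0, 0.9, -0.9]
grip_width: 0.0236
grip_force: 45.0
```

```bash
python3 - <<'E'
from h import *
o=robot.get_obs();t=np.array(o['position']);y=np.radians(45.7);n=np.array([np.cos(y),np.sin(y),0]);l=np.array([-n[1],n[0],0])
e=np.array([.567,-.278,.067]);print(t,(t-e)@n,(t-e)@l,o['ft_force'])
E
```

```text
[ 0.49440341 -0.35000615  0.06803247] -0.10223685214035963 0.0016666553867618155 [ 0.0266612   0.92322879 -0.90294806]
```

Tip is inside without contact; continuing.

{"name": "move_arm", "arguments": {
  "moves": "0.1 0.01 -0.02 0 0 0 0; 0.2 0.01 -0.02 0 0 0 0; 0.28 0.01 -0.02 0 0 0 0; 0.33 0.01 -0.02 0 0 0 0; 0.33 0.01 -0.02 0 0 0 0; 0.33 0.01 -0.02 0 0 0 0; 0.33 0.01 -0.02 0 0 0 0"
}}

```text
time: 9.0
position: [0.5168, -0.3289, 0.07]
tool_rot: [0.922, 0.388, -0.0, -0.0]
ft_force: [-0.3, -0.2, -1.4]
grip_width: 0.0237
grip_force: 45.0
```

```bash
python3 - <<'E'
from h import *
s=look('scene')
b=cv2.resize(s['image'][165:245,345:425],None,fx=5,fy=5,interpolation=3)
cv2.imwrite('pics/c3.png',b[:,:,::-1])
o=robot.get_obs();t=np.array(o['position']);y=np.radians(45.7);n=np.array([np.cos(y),np.sin(y),0]);l=np.array([-n[1],n[0],0])
e=np.array([.567,-.278,.067]);print(t,(t-e)@n,(t-e)@l,o['ft_force'],proj(s,[t+n*.119-[0,0,.003]]))
E
```

```text
[ 0.51673085 -0.32891698  0.07001811] -0.07154966073791436 0.00041606975178374943 [ 0.29218787  0.43669786 -1.82910907] [[354.98039391 208.86974925]]
```

View pics/c3.png

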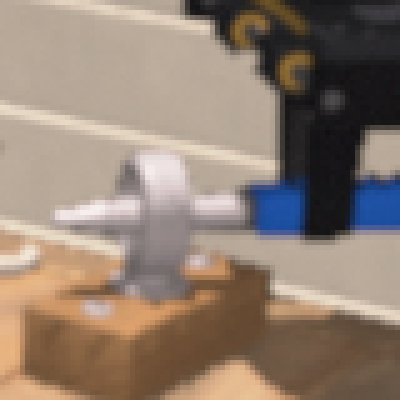

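The shaft is through the loop, with its point showing beyond at crop (60,215) and the collar clear. Now I'll swing the bar clockwise about the eye axis.

{"name": "move_arm", "arguments": {
  "moves": "0.004 -0.075 0 0 0 0.067 0; 0.016 -0.149 0 0 0 0.133 0; 0.035 -0.221 0 0 0 0.2 0; 0.062 -0.291 0 0 0 0.267 0; 0.096 -0.358 0 0 0 0.333 0; 0.137 -0.421 0 0 0 0.4 0; 0.184 -0.479 0 0 0 0.467 0; 0.237 -0.532 0 0 0 0.533 0; 0.237 -0.532 0 0 0 0.533 0"
}}

```text
time: 9.95
position: [0.4957, -0.2755, 0.0703]
tool_rot: [1.0, -0.02, 0.001, 0.001]
ft_force: [-1.0, -2.6, -2.8]
grip_width: 0.0236
grip_force: 45.0
```

```bash
python3 - <<'E'
from h import *
plan((.567-.0716*np.cos(np.radians(-23)),-.278+.0716*np.sin(np.radians(23)),.07),-23)
o=robot.get_obs();print(o['ft_force'],o['moment'])
E
```

```text
t 9.95 pos [ 0.4957 -0.2755  0.0703] yaw -2.3 q [-0.7   0.69  1.71 -0.    0.75  0.91] w 0.0236
plan [ 0.043 -0.256  0.003] [ 0.001 -0.001  0.23 ]
[-0.95408207 -2.59139226 -2.81405593] [-0.51845751  0.14904199 -0.1389488 ]
```

{"name": "move_arm", "arguments": {
  "moves": "0.008 -0.075 0 0 0 0.067 0; 0.02 -0.149 0 0 0 0.133 0; 0.035 -0.2 0 0 0 0.178 0; 0.035 -0.2 0 0 0 0.178 0; 0.035 -0.2 0 0 0 0.178 0"
}}

```text
time: 10.45
position: [0.4997, -0.2558, 0.0702]
tool_rot: [0.987, -0.158, 0.0, 0.0]
ft_force: [-2.1, -3.9, -0.2]
grip_width: 0.0231
grip_force: 45.0
```

```bash
python3 - <<'E'
from h import *
c=look('top');s=look('scene')
a=cv2.resize(c['image'][170:270,400:500],None,fx=4,fy=4,interpolation=3)
b=cv2.resize(s['image'][165:245,345:425],None,fx=5,fy=5,interpolation=3)
cv2.imwrite('pics/c4.png',np.hstack([a,b])[:,:,::-1])
plan((.567-.0716*np.cos(np.radians(-26)),-.278+.0716*np.sin(np.radians(26)),.07),-26)
o=robot.get_obs();print(o['ft_force'],o['moment'])
E
```

```text
t 10.55 pos [ 0.4997 -0.2556  0.0702] yaw -18.2 q [-0.67  0.68  1.72 -0.    0.74  1.22] w 0.0238
plan [-0.    -0.095  0.002] [ 0.    -0.     0.086]
[-1.80217833 -3.1660361  -1.93085157] [-0.59451156  0.33908933 -0.23729015]
```

View pics/c4.png

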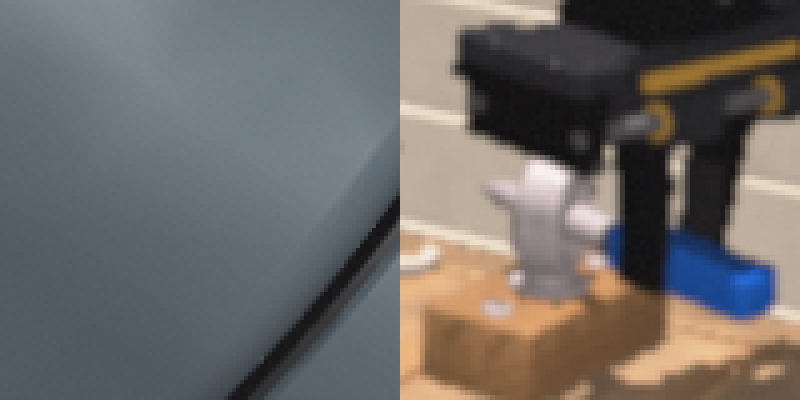

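The eye looks almost in line with the block. I'll keep turning gently until it stops.

{"name": "move_arm", "arguments": {
  "moves": "0 -0.025 0 0 0 0.022 0; 0 -0.05 0 0 0 0.044 0; 0 -0.05 0 0 0 0.044 0"
}}

```text
time: 10.85
position: [0.5015, -0.2508, 0.0702]
tool_rot: [0.981, -0.193, 0.0, 0.001]
ft_force: [-1.1, -4.0, -1.7]
grip_width: 0.0237
grip_force: 45.0
```

```bash
python3 -c "
from h import *
o=robot.get_obs();print(o['ft_force'],o['moment']);plan(o['position'],-26)"
```

```text
[-1.05258425 -3.98441366 -1.69710462] [-0.81007245  0.3921293  -0.25376516]
t 10.85 pos [ 0.5015 -0.2508  0.0702] yaw -22.2 q [-0.66  0.68  1.72 -0.    0.74  1.3 ] w 0.0237
plan [0. 0. 0.] [ 0.001 -0.001  0.042]
```

{"name": "move_arm", "arguments": {
  "moves": "0 -0.025 0 0 0 0.022 0; 0 -0.05 0 0 0 0.044 0; 0 -0.05 0 0 0 0.044 0"
}}

```text
time: 11.15
position: [0.5036, -0.2462, 0.0702]
tool_rot: [0.974, -0.226, 0.001, 0.001]
ft_force: [-2.3, -4.8, -2.1]
grip_width: 0.0234
grip_force: 45.0
```

```bash
python3 -c "
from h import *
o=robot.get_obs();print(o['ft_force'],o['moment']);plan(o['position'],-26)"
```

```text
[-2.27253981 -4.82372453 -2.06929832] [-0.81884724  0.29921816 -0.24765342]
t 11.15 pos [ 0.5036 -0.2462  0.0702] yaw -26.1 q [-0.65  0.68  1.72 -0.    0.74  1.37] w 0.0234
plan [0. 0. 0.] [ 0.001 -0.001 -0.002]
```

{"name": "move_arm", "arguments": {
  "moves": "0 -0.025 0 0 0 0.022 0; 0 -0.05 0 0 0 0.044 0; 0 -0.05 0 0 0 0.044 0"
}}

```text
time: 11.45
position: [0.5058, -0.2419, 0.0702]
tool_rot: [0.966, -0.259, 0.001, 0.001]
ft_force: [-2.7, -5.4, -1.7]
grip_width: 0.0235
grip_force: 45.0
```

```bash
python3 - <<'E'
from h import *
s=look('scene')
o=robot.get_obs();print(o['ft_force'],o['moment']);plan(o['position'],-30)
b=cv2.resize(s['image'][165:245,345:425],None,fx=6,fy=6,interpolation=3)
cv2.imwrite('pics/c5.png',b[:,:,::-1])
E
```

```text
[-1.80102433 -5.56532409 -0.56554931] [-0.87552385  0.33718625 -0.19010948]
t 11.5 pos [ 0.5058 -0.242   0.0702] yaw -30.1 q [-0.65  0.68  1.72 -0.    0.74  1.45] w 0.0235
plan [0. 0. 0.] [ 0.001 -0.001 -0.001]
```

View pics/c5.png

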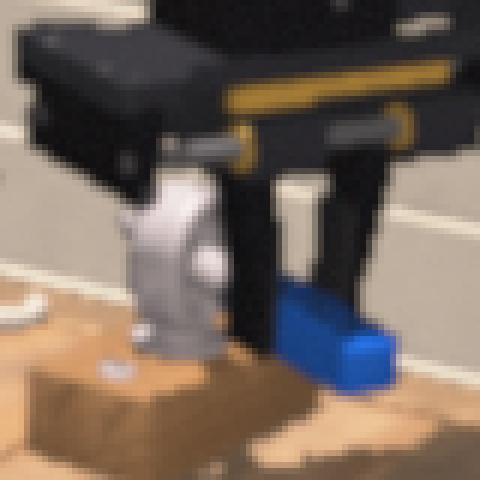

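The loop spans crop columns 130–225, and the handle's end face is at crop (345–397, 330–392). I'll compare both with projections.

```bash
python3 - <<'E'
from h import *
s=np.load('scene1.npy',allow_pickle=True).item()
o=robot.get_obs();t=np.array(o['position']);e=np.array([.567,-.278,.067])
for yd in (-22,-26,-30):
    y=np.radians(yd);n=np.array([np.cos(y),np.sin(y),0]);l=np.array([-n[1],n[0],0])
    h=t-.011*n-[0,0,.003]
    P=[h-.04*n+a*.012*l+[0,0,b*.011] for a in(-1,1) for b in (-1,1)]
    print(yd,((proj(s,P)-[345,165])*6).round(0).tolist(),'tip',((proj(s,[t+.119*n-[0,0,.003]])-[345,165])*6).round(0))
for yd in (46,10,5,0,-4,-10):
    y=np.radians(yd);n=np.array([np.cos(y),np.sin(y),0]);l=np.array([-n[1],n[0],0])
    P=[e+s_*.022*l+r*.011*n for s_ in(-1,1) for r in(-1,1)]
    q=((proj(s,P)-[345,165])*6);print('loop',yd,q[:,0].round(0), np.ptp(q[:,0]).round(0))
E
```

```text
-22 [[417.0, 388.0], [422.0, 326.0], [363.0, 401.0], [368.0, 339.0]] tip [[ 81. 223.]]
-26 [[410.0, 390.0], [416.0, 329.0], [353.0, 402.0], [358.0, 340.0]] tip [[100. 220.]]
-30 [[403.0, 393.0], [409.0, 331.0], [343.0, 403.0], [348.0, 341.0]] tip [[119. 217.]]
loop 46 [198. 140. 235. 176.] 95.0
loop 10 [235. 178. 196. 138.] 98.0
loop 5 [239. 184. 190. 134.] 106.0
loop 0 [243. 190. 184. 130.] 113.0
loop -4 [246. 194. 179. 128.] 118.0
loop -10 [249. 201. 172. 124.] 125.0
```

{"name": "move_arm", "arguments": {
  "moves": "0 -0.025 0 0 0 0.022 0; 0 -0.05 0 0 0 0.044 0; 0 -0.05 0 0 0 0.044 0"
}}

```text
time: 11.8
position: [0.5078, -0.2384, 0.0702]
tool_rot: [0.957, -0.291, 0.0, 0.002]
ft_force: [-4.1, -7.7, -1.7]
grip_width: 0.0236
grip_force: 45.0
```

```bash
python3 - <<'E'
from h import *
s=look('scene')
o=robot.get_obs();print(o['ft_force'],o['moment']);plan(o['position'],-34)
b=cv2.resize(s['image'][165:245,345:425],None,fx=6,fy=6,interpolation=3)
cv2.imwrite('pics/c6.png',b[:,:,::-1])
E
```

```text
[-4.10982361 -6.89960383 -1.95801112] [-1.19828158  0.57762961  0.31247836]
t 11.85 pos [ 0.5078 -0.2384  0.0702] yaw -33.8 q [-0.64  0.68  1.72 -0.    0.74  1.53] w 0.0236
plan [0. 0. 0.] [ 0.002 -0.001  0.002]
```

View pics/c6.png

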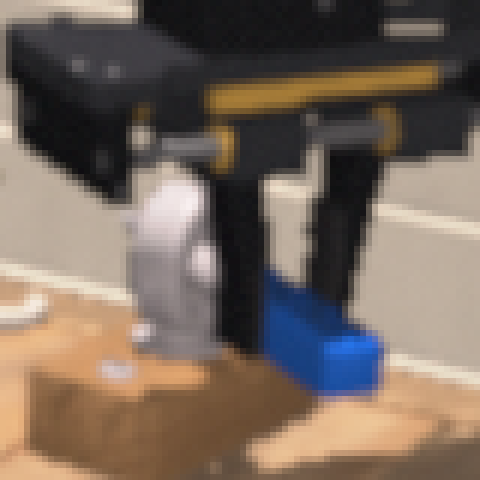

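The z moment jumped while the loop stayed put (left edge at crop column 130), so the eye is at its stop. I'll ease off within the play, lower slightly, release and rise.

{"name": "move_arm", "arguments": {
  "moves": "0.002 0.05 0 0 0 -0.044 0; 0.008 0.1 0 0 0 -0.09 0; 0.016 0.15 0.03 0 0 -0.133 0; 0.016 0.15 0.06 0 0 -0.133 0; 0.016 0.15 0.06 0 0 -0.133 0; 0.016 0.15 0.06 0 0 -0.133 0.5; 0.016 0.15 0.06 0 0 -0.133 0.6; 0.016 0.15 0.06 0 0 -0.133 0.6; 0.016 0.15 0.06 0 0 -0.133 0.6; 0.016 0.15 0.06 0 0 -0.133 0.6; 0.016 0.15 0.06 0 0 -0.133 0.6"
}}

```text
time: 12.95
position: [0.5009, -0.2497, 0.0641]
tool_rot: [0.981, -0.192, 0.0, -0.0]
ft_force: [-0.9, -0.1, 0.4]
grip_width: 0.0518
grip_force: 0.0
```

{"name": "move_arm", "arguments": {
  "moves": "0 0 -0.15 0 0 0 0.6; 0 0 -0.4 0 0 0 0.6; 0 0 -0.7 0 0 0 0.6; 0 0 -1 0 0 0 0.6; 0 0 -1 0 0 0 0.6"
}}

```text
time: 13.45
position: [0.5032, -0.2515, 0.1681]
tool_rot: [0.981, -0.192, 0.004, 0.002]
ft_force: [0.8, 0.3, 0.6]
grip_width: 0.0518
grip_force: 0.0
```

{"name": "move_arm", "arguments": {
  "moves": "-0.3 0.3 -0.1 0 0 0 0.6; -0.6 0.6 -0.3 0 0 0 0.6; -0.6 1 -0.5 0 0 0 0.6; -0.6 1 -0.5 0 0 0 0.6"
}}

```text
time: 13.85
position: [0.4072, -0.325, 0.2161]
tool_rot: [0.981, -0.194, 0.003, 0.003]
ft_force: [1.0, 0.1, -0.6]
grip_width: 0.052
grip_force: 0.0
```

{"name": "move_arm", "arguments": {
  "moves": "0 0.3 0 0 0 0 0.6; 0 0.6 0 0 0 0 0.6; 0 1 0 0 0 0 0.6; 0 1 0 0 0 0 0.6"
}}

```text
time: 14.25
position: [0.3689, -0.4168, 0.2133]
tool_rot: [0.981, -0.194, 0.0, 0.001]
ft_force: [1.3, 0.0, 0.0]
grip_width: 0.0521
grip_force: 0.0
```

```bash
python3 - <<'E'
from h import *
c=look('top');s=look('scene')
a=cv2.resize(c['image'][170:270,400:500],None,fx=4,fy=4,interpolation=3)
b=cv2.resize(s['image'][165:245,345:425],None,fx=5,fy=5,interpolation=3)
cv2.imwrite('pics/c7.png',np.hstack([a,b])[:,:,::-1])
o=robot.get_obs();print(o['time'],o['position'],o['ft_force'],o['joint_velocities'])
E
```

```text
14.35 [ 0.36940408 -0.41215219  0.21284626] [-0.07956138  0.07135245 -0.31340749] [ 0.03010847 -0.01165532  0.02746071  0.00233484  0.00694435  0.00047269]
```

View pics/c7.png

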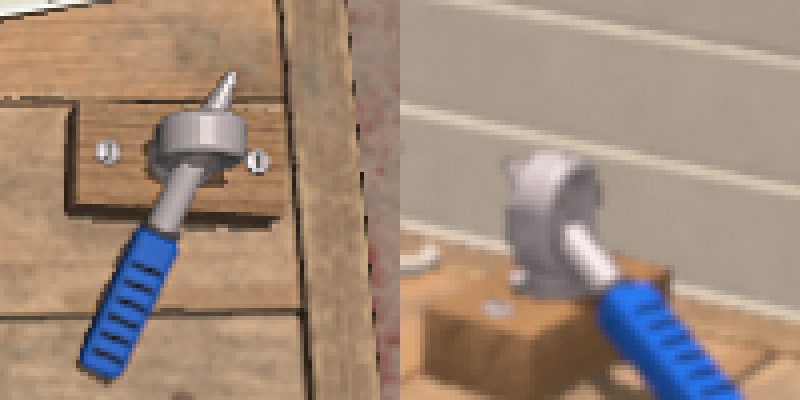

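The loop is in line with the block, and the bar rests through it with its handle end on the bench.

```bash
python3 -c "
from h import *
print(robot.hand_in())"
```

```text
the job is handed in; nothing more can be done
None
```

The eye is screwed home and the bar released, resting in the loop. The red screwdriver was left alone, and I handed the job in at about 14 s; `hand_in()` returned no verdict.

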